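# Let two red tins out of a gravity tin dispenser

## Task

Two tins with red labels are wanted for the sauce. With the fingertips, press the black pad of the red tins' dispenser right down so that the lever's other end lifts the gate and one tin rolls into the tray in front, let the lever come all the way up until the next tin has rolled to the gate and come to rest, then press and let go once more. Pick up nothing and do not touch the tins: exactly two red tins end up lying in the tray with the third waiting behind the closed gate, and the yellow tins' dispenser and everything round about are left as they are.

Things in the scene. Friction and masses are not known exactly. Their poses are not given: they have to be found in the camera images.
- rack_red: gravity tin dispenser, white sheet-metal lane with guard wires, 283x83 mm, fixed, holding three tins with red labels; its twin stands beside it, on either side. Origin on the worktop under the first tin; +x runs up the lane, away from the robot (yaw within 0.22 rad). The lane falls 0.15 rad to -x and ends in the tray, x -35 to -134 mm, which takes two tins (centres at x -57 and -109 mm)
- lever_red (a joint): rocking lever over the tins with red labels: 0 = up (gate shut), 0.56 rad = down on its stop; 4 N at the pad starts it, 7 N holds it down, a spring lifts it. Past 0.47 rad the gate at its front end clears the first tin, which rolls into the tray, while a bar behind it holds the next; pressed less and let go, it stays stuck on the tin until pressed again. Once it is up the next tin rolls to the gate and stops within 1.5 s
- pad_red (a point): centre of the top face of the ribbed black press pad on the rear end of lever_red, 40 mm along the lane, 32 mm across, 5 mm thick. At rest about 138 mm above the worktop, rear edge tilted up 0.38 rad; fully pressed this point lies 32 mm lower and 16 mm further to the rack's +x, tilted 0.18 rad the other way. Clear above
- tin_red1: small food tin with a red label, 52 mm diameter, 64 mm long, 0.17 kg, lying across the lane; origin at its centre, y along its own axis; number 1 in line from the gate at the start
- tin_red2: small food tin with a red label, 52 mm diameter, 64 mm long, 0.17 kg, lying across the lane; origin at its centre, y along its own axis; number 2 in line from the gate at the start
- tin_red3: small food tin with a red label, 52 mm diameter, 64 mm long, 0.17 kg, lying across the lane; origin at its centre, y along its own axis; number 3 in line from the gate at the start
- rack_yellow: gravity tin dispenser, white sheet-metal lane with guard wires, 283x83 mm, fixed, holding three tins with yellow labels; its twin stands beside it, on either side. Origin on the worktop under the first tin; +x runs up the lane, away from the robot (yaw within 0.22 rad). The lane falls 0.15 rad to -x and ends in the tray, x -35 to -134 mm, which takes two tins (centres at x -57 and -109 mm)
- lever_yellow (a joint): rocking lever over the tins with yellow labels: 0 = up (gate shut), 0.56 rad = down on its stop; 4 N at the pad starts it, 7 N holds it down, a spring lifts it. Past 0.47 rad the gate at its front end clears the first tin, which rolls into the tray, while a bar behind it holds the next; pressed less and let go, it stays stuck on the tin until pressed again. Once it is up the next tin rolls to the gate and stops within 1.5 s
- pad_yellow (a point): centre of the top face of the ribbed black press pad on the rear end of lever_yellow, 40 mm along the lane, 32 mm across, 5 mm thick. At rest about 138 mm above the worktop, rear edge tilted up 0.38 rad; fully pressed this point lies 32 mm lower and 16 mm further to the rack's +x, tilted 0.18 rad the other way. Clear above
- tin_yellow1: small food tin with a yellow label, 52 mm diameter, 64 mm long, 0.17 kg, lying across the lane; origin at its centre, y along its own axis; number 1 in line from the gate at the start
- tin_yellow2: small food tin with a yellow label, 52 mm diameter, 64 mm long, 0.17 kg, lying across the lane; origin at its centre, y along its own axis; number 2 in line from the gate at the start
- tin_yellow3: small food tin with a yellow label, 52 mm diameter, 64 mm long, 0.17 kg, lying across the lane; origin at its centre, y along its own axis; number 3 in line from the gate at the start
- lemon: lemon, 75x58x59 mm, bystander; origin under its centre
- garlic: garlic bulb, 48x50x51 mm, bystander; origin under its centre
- pepper_jar: glass spice jar with a brown lid, 45x45x88 mm, bystander behind the dispensers; origin under its centre
There are look-alikes about, which are no part of the job. Leave any purple or turquoise look-alike of the tin_red2 alone.

How it is judged:
By the outcome, as a careful person would: the job done as asked, in the order asked, and still so for the second after the job is handed in, with the robot touching nothing.
It also fails if it takes over 51 s, if anything falls off the work surface, if the arm or the gripper's body presses on something with over 40 N, if the wrist force passes 120 N, or if a joint passes its speed limit or range.

## Robot

A 7-joint arm with a two-finger parallel gripper is mounted at the origin on a cart in front of the work surface, level with it; the furniture and walls round the work are solid. World frame = base frame: x ahead of the robot, y to its left, z up, the work surface at z = 0. Lengths are in m, angles in rad, forces in N, time in s.
With the tool pointing down it reaches from about 0.425 to 0.925 m from the base axis. Payload 6.8 kg.
Tool frame: the origin (TCP) lies at the centre of the arm's flange, where the gripper is bolted on; the fingertips stand 173 mm ahead of it and the grasp point (between the pads) lies 155 mm ahead of it (r.hold_point_z is the distance from the TCP to the grasp point, in m); z points along the fingers, x is the direction in which the jaws open and shut, and the axes are right-handed (so a half turn about z gives the same grasp; the last joint's range is limited). The gripper opens to 85 mm and grips with 20 to 120 N. Pads are 22 mm wide; open, the fingers measure 114 mm over their backs; the gripper's body (76 mm by 85 mm) begins 54 mm behind the grasp point. The pads swing forward as they close: fully open they stand 13 mm farther back than shut.
Start: joints at [1.194, 0.477, 0.022, 1.555, -0.011, 1.109, -0.083], TCP at [0.179, -0.651, 0.405] pointing down, gripper open.
Joint ranges: [-2.96, 2.96], [-0.34, 2.1], [-1.41, 1.46], [0.24, 2.44], [-1.37, 4.51], [0.17, 1.92], [-2.96, 2.96]. Speed limits (rad/s): [2.39, 2.39, 3.14, 3.14, 3.14, 3.14, 3.14].

## Interface

Orientations are given as a rotation vector (axis times angle).
In Python, from bench import r gives the robot as it stands.
- The arm moves only by the tool apply_moves, never from a script. Its arguments are lists of equal length, an entry for each row: "dp": the shift along the tool's x, y, z scaled (see below), a list of three; "twist": the turn, a rotation vector about the tool's x, y, z scaled (see below), a list of three; "jaw": the closure in counts, from 0 (fully open) to 255 (shut). In form: {"dp": [[x, y, z], ...], "twist": [[rx, ry, rz], ...], "jaw": [jaw, ...]}. A call has 1 to 20 rows; each row shifts and turns the pose as measured when the row begins, along the tool's axes as they then stand; what a row does not reach is not made up. The controller multiplies each number of a shift by 12 cm and each number of a turn by 120 degrees. A row lasts 1/10 s, in which the tool goes at most 50 mm and 8.59 degrees, less where a joint would pass 70% of its speed; a pose out of reach is approached as far as the arm can. A call with a number of a shift or a turn outside -1 to 1 is refused whole. A call with a gripper value outside its range is refused whole. The fingers move at their own pace and stop on an object; "grip_force" is the grip in N (left out, the last holds). Time passes only in rows, so rows that do not move let the fingers close. It gives the time, the measured TCP pose, the force and the opening at its end, in the units of the state.
- r.get_obs(): the state, without advancing time (a new reading comes with each control period).
- r.grab_frame(name): name is "scene" or "top" or "wrist"; returns a dict with "color" (420x560x3 uint8, red, green, blue), "z_map" (420x560 float32, m along the optical axis (not along the pixel's ray), 0 where there is no reading), "intrinsics" (3x3 intrinsics, pixels), "R" (3x3) and "t" (3): a world point X has camera coordinates R X + t; the wrist camera has in their place "hand_eye" (4x4, takes a point from camera to tool coordinates, whose origin is the TCP and whose axes are the tool frame's). Camera axes: x right, y down, z forward; pixel columns grow to the right and rows downward; lengths in m; the calibration is good to about 2 mm. A picture is of the moment at which its call begins: read the wrist's pose just before it.
- r.hand_in(): hands the job in, once; it reports no verdict.
The state is a dict: "clock": time; "joints": joint angles; "qvel": joint speeds; "tau": joint torques, N m; "tcp_pos": TCP position; "orientation": TCP orientation; "contact_force": force on the tool from outside, world axes, zero at the start; "moment": the same for the moment, N m; "grip_width": finger opening in m.
Only numpy, scipy, OpenCV 4.12 (cv2) and the standard library are available. Lean on these libraries where they do the work, as an engineer would, in place of code of your own. Each camera call takes 0.05 s, during which the arm holds its last target.

## Working session

There is one attempt and no reset: what is moved stays moved. The work goes in short steps, Python scripts to look and compute and a tool call to move; the robot and the scene stay as the last step left them, time stands still between calls to the robot, and variables do not carry over. Pictures are saved under pics/ and viewed, and the job is handed in when it is done.

Besides the shell and the picture viewer there is one more tool, called as name(argument=value, ...), one argument or row to a line, values as JSON. apply_moves: Moves the arm, as the interface text tells. Shifts and turns lie within -1 to 1; 1 stands for 12 cm of shift or 120 degrees of turn. Its arguments: {"type":"object","properties":{"dp":{"type":"array"},"twist":{"type":"array"},"jaw":{"type":"array"},"grip_force":{"type":"number"}},"required":["dp","twist","jaw"]}

```bash
mkdir -p pics; ls
python3 - <<'E'
from bench import r
import cv2,numpy as np,pickle
o=r.get_obs();print(o)
for n in("scene","top"):
    f=r.grab_frame(n);pickle.dump(f,open(f'{n}0.pkl','wb'));cv2.imwrite(f'pics/{n}0.png',f['color'][:,:,::-1])
    print(n,f['intrinsics'],f['R'],f['t'])
E
```

```text
pics
{'clock': 0.0, 'joints': array([ 1.19393675,  0.47781615,  0.0223475 ,  1.55648811, -0.01151348,
        1.1092961 , -0.08313962]), 'qvel': array([ 0.00056032,  0.00042467, -0.00151416, -0.00048505, -0.001358  ,
        0.00148591, -0.00163635]), 'tau': array([-1.25334598e-03, -5.96444643e+01,  1.60711057e+00, -2.81201291e+01,
        1.24464871e-02,  9.40223923e-03, -1.81789483e-05]), 'tcp_pos': array([ 0.17916533, -0.65048991,  0.40369933]), 'orientation': array([-2.49818300e+00,  1.90320897e+00,  2.46788649e-03]), 'contact_force': array([-0.16033244,  0.47952535, -0.06847616]), 'moment': array([-0.00182502,  0.0358923 , -0.01747348]), 'grip_width': 0.08520639919909082}
scene [[404.47393053   0.         274.99625975]
 [  0.         404.47393053 201.04064976]
 [  0.           0.           1.        ]] [[ 0.87090628 -0.49144773  0.0011778 ]
 [-0.31868605 -0.56657233 -0.75989144]
 [ 0.37411423  0.66141888 -0.65004893]] [-0.3515143   0.45731862  0.68025298]
top [[407.88460311   0.         279.10250584]
 [  0.         407.88460311 205.22601634]
 [  0.           0.           1.        ]] [[ 0.00366296 -0.9999281  -0.0114182 ]
 [-0.99491837 -0.00249524 -0.10065391]
 [ 0.10061819  0.01172887 -0.99485598]] [0.32544769 0.57608865 0.92905002]
```

View pics/scene0.png

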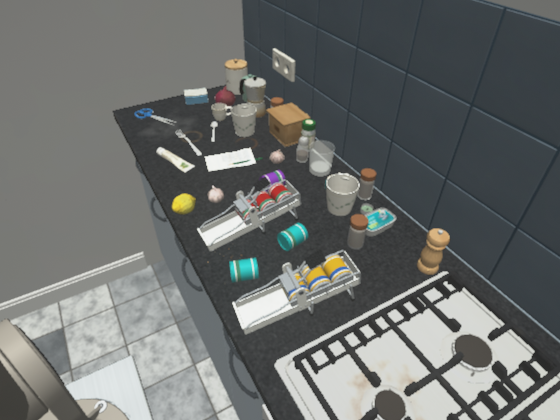

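View pics/top0.png

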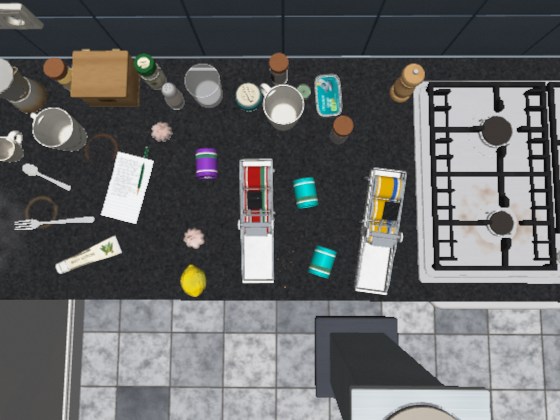

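The red rack is at about (257,220) in the top view, with its black pad near (255,200). The yellow rack is at about (381,230). Next I'll zoom in and measure.

```bash
cat > h.py <<'E'
import numpy as np,pickle
def ray(f,u,v):
    K=f['intrinsics'];R=f['R'];t=f['t']
    d=R.T@np.linalg.inv(K)@np.array([u,v,1.]);return -R.T@t,d
def onz(f,u,v,z):
    c,d=ray(f,u,v);return c+d*(z-c[2])/d[2]
def dep(f,u,v):
    c,d=ray(f,u,v);return c+d*f['z_map'][int(round(v)),int(round(u))]
E
python3 - <<'E'
import cv2,pickle,numpy as np
from h import *
t=pickle.load(open('top0.pkl','rb'));s=pickle.load(open('scene0.pkl','rb'))
a=cv2.resize(t['color'][150:290,220:320],None,fx=4,fy=4,interpolation=2)
b=cv2.resize(s['color'][165:255,190:310],None,fx=3.3,fy=3.3,interpolation=2)
im=np.zeros((560,800,3),np.uint8);im[:a.shape[0],:400]=a;im[:b.shape[0],402:402+b.shape[1]]=b[:,:396]
cv2.imwrite('pics/z1.png',im[:,:,::-1])
for v in range(155,290,5):
    print(v,[tuple(np.round(dep(t,u,v),3)) for u in (248,256,264)],t['color'][v,256])
# black pixels raised
H,W=t['z_map'].shape
uu,vv=np.meshgrid(np.arange(W),np.arange(H))
P=np.stack([uu,vv,np.ones_like(uu)],-1)@np.linalg.inv(t['intrinsics']).T*t['z_map'][...,None]
X=(P-t['t'])@t['R']
m=(t['color'].max(2)<60)&(X[...,2]>.1)&(X[...,2]<.17)
n,l,st,ce=cv2.connectedComponentsWithStats(m.astype(np.uint8))
for i in range(1,n):
    if st[i,4]>40: 
        q=X[l==i];print(st[i],ce[i],q.mean(0),q.min(0),q.max(0))
E
```

```text
155 [(np.float64(0.702), np.float64(0.405), np.float64(0.0)), (np.float64(0.702), np.float64(0.385), np.float64(0.002)), (np.float64(0.703), np.float64(0.365), np.float64(-0.001))] [44 45 47]
160 [(np.float64(0.672), np.float64(0.397), np.float64(0.084)), (np.float64(0.671), np.float64(0.379), np.float64(0.088)), (np.float64(0.672), np.float64(0.361), np.float64(0.084))] [153 153 147]
165 [(np.float64(0.667), np.float64(0.4), np.float64(0.052)), (np.float64(0.668), np.float64(0.381), np.float64(0.048)), (np.float64(0.668), np.float64(0.363), np.float64(0.047))] [231 228 227]
170 [(np.float64(0.648), np.float64(0.396), np.float64(0.092)), (np.float64(0.648), np.float64(0.378), np.float64(0.089)), (np.float64(0.647), np.float64(0.36), np.float64(0.094))] [173  25  20]
175 [(np.float64(0.635), np.float64(0.395), np.float64(0.096)), (np.float64(0.635), np.float64(0.378), np.float64(0.097)), (np.float64(0.636), np.float64(0.36), np.float64(0.095))] [167  25  20]
180 [(np.float64(0.625), np.float64(0.396), np.float64(0.091)), (np.float64(0.625), np.float64(0.378), np.float64(0.095)), (np.f
[... 3913 characters left out ...]
np.float64(0.025))] [156 156 155]
285 [(np.float64(0.387), np.float64(0.401), np.float64(-0.0)), (np.float64(0.387), np.float64(0.382), np.float64(-0.001)), (np.float64(0.387), np.float64(0.363), np.float64(-0.001))] [41 42 44]
[   0   19  560   20 9147] [290.39357166  28.7458183 ] [0.95310375 0.30466457 0.13525026] [ 0.95019723 -0.30353391  0.10001581] [0.95835599 0.9661856  0.16998486]
[248 191  14  18 246] [254.40650407 199.47154472] [0.57612431 0.37768258 0.13863795] [0.55858177 0.36355878 0.1296523 ] [0.59374928 0.39159845 0.14749254]
[382 202  18  18 251] [390.53784861 210.5498008 ] [0.55356477 0.09438461 0.13913695] [0.53620008 0.07786591 0.12974556] [0.57112728 0.11075253 0.14806807]
```

View pics/z1.png

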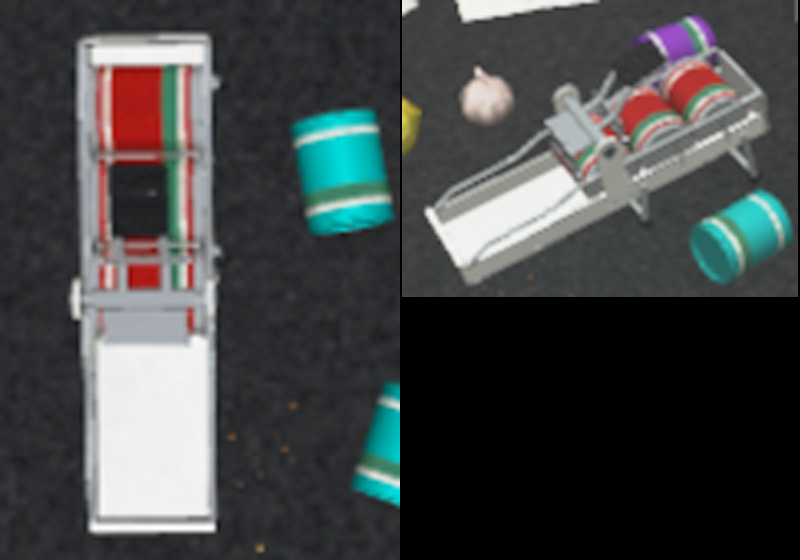

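```bash
cat >> h.py <<'E'
from scipy.spatial.transform import Rotation as Rn
def plan(o,target):
    R=Rn.from_rotvec(o['orientation']).as_matrix();d=R.T@(np.array(target)-o['tcp_pos'])
    return R,d,d/.12
E
python3 - <<'E'
from bench import r
from h import *
o=r.get_obs();R,d,_=plan(o,[.5,-.4,.405]);print(R.round(3),d/.12, 'yaw of tool x',np.degrees(np.arctan2(R[1,0],R[0,0])))
E
```

```text
[[ 0.266 -0.964 -0.001]
 [-0.964 -0.266  0.002]
 [-0.002  0.    -1.   ]] [-1.30285233 -3.13198833 -0.00826927] yaw of tool x -74.60043793197819
```

apply_moves(
  dp=[
    [0,0,0],
    [0,0,0],
    [-0.22,-0.3,0],
    [-0.22,-0.3,0],
    [-0.22,-0.3,0],
    [-0.22,-0.3,0],
    [-0.22,-0.3,0],
    [-0.22,-0.3,0],
  ],
  twist=[
    [0,0,0.064],
    [0,0,0.064],
    [0,0,0],
    [0,0,0],
    [0,0,0],
    [0,0,0],
    [0,0,0],
    [0,0,0],
  ],
  jaw=[255,255,255,255,255,255,255,255],
)

```text
clock: 0.9
tcp_pos: [0.3951, -0.4947, 0.3988]
orientation: [2.188, -2.25, -0.015]
contact_force: [0.5, -0.5, 0.0]
grip_width: -0.0002
```

```bash
cat > st.py <<'E'
from bench import r
from h import *
import sys
o=r.get_obs();T=[float(x) for x in sys.argv[1:4]]
R,d,u=plan(o,T)
print('t',round(o['clock'],2),'p',o['tcp_pos'].round(4),'F',o['contact_force'].round(1),'w',round(o['grip_width'],3),'yaw',np.degrees(np.arctan2(R[1,0],R[0,0])).round(2),'z',R[:,2].round(3),'q',o['joints'].round(2));print('to go tool m',d.round(4),'units',u.round(3))
E
python3 st.py .576 .378 .405
```

```text
t 0.9 p [ 0.3951 -0.4947  0.3988] F [ 0.5 -0.5  0. ] w -0.0 yaw -91.61 z [-0.009  0.005 -1.   ] q [ 0.79  0.42  0.01  1.66 -0.    1.07 -0.8 ]
to go tool m [-0.8774 -0.1563 -0.0038] units [-7.312 -1.302 -0.032]
```

apply_moves(
  dp=[
    [-0.38,-0.07,0],
    [-0.38,-0.07,0],
    [-0.38,-0.07,0],
    [-0.38,-0.07,0],
    [-0.38,-0.07,0],
    [-0.38,-0.07,0],
    [-0.38,-0.07,0],
    [-0.38,-0.07,0],
    [-0.38,-0.07,0],
    [-0.38,-0.07,0],
    [-0.38,-0.07,0],
    [-0.38,-0.07,0],
    [-0.38,-0.07,0],
    [-0.38,-0.07,0],
    [-0.38,-0.07,0],
    [-0.38,-0.07,0],
  ],
  twist=[
    [0,0,0],
    [0,0,0],
    [0,0,0],
    [0,0,0],
    [0,0,0],
    [0,0,0],
    [0,0,0],
    [0,0,0],
    [0,0,0],
    [0,0,0],
    [0,0,0],
    [0,0,0],
    [0,0,0],
    [0,0,0],
    [0,0,0],
    [0,0,0],
  ],
  jaw=[255,255,255,255,255,255,255,255,255,255,255,255,255,255,255,255],
)

```text
clock: 2.5
tcp_pos: [0.5517, 0.2608, 0.3968]
orientation: [2.187, -2.246, -0.017]
contact_force: [0.3, 0.3, 1.7]
grip_width: -0.0001
```

```bash
python3 st.py .576 .378 .38
```

```text
t 2.5 p [0.5517 0.2608 0.3968] F [0.3 0.3 1.7] w -0.0 yaw -91.52 z [-0.012  0.003 -1.   ] q [-0.26  0.41 -0.37  1.7   0.15  1.07 -2.27]
to go tool m [-0.1178 -0.0214  0.0169] units [-0.982 -0.178  0.14 ]
```

apply_moves(
  dp=[
    [-0.33,-0.06,0.03],
    [-0.33,-0.06,0.03],
    [-0.3,-0.06,0.03],
    [0,0,0],
    [0,0,0],
  ],
  twist=[
    [0,0,0],
    [0,0,0],
    [0,0,0],
    [0.006,0.001,-0.012],
    [0,0,0],
  ],
  jaw=[255,255,255,255,255],
)

```text
clock: 3.0
tcp_pos: [0.5742, 0.3878, 0.3822]
orientation: [2.231, -2.211, -0.008]
contact_force: [-1.0, -0.7, 0.2]
grip_width: -0.0
```

```bash
python3 st.py .576 .3777 .335
python3 - <<'E'
from bench import r
import cv2,numpy as np
from h import *
o=r.get_obs();f=r.grab_frame('wrist');cv2.imwrite('pics/w1.png',f['color'][:,:,::-1])
H=f['hand_eye'];R=Rn.from_rotvec(o['orientation']).as_matrix()
h,w=f['z_map'].shape;uu,vv=np.meshgrid(np.arange(w),np.arange(h))
C=np.stack([uu,vv,np.ones_like(uu)],-1)@np.linalg.inv(f['intrinsics']).T*f['z_map'][...,None]
X=(C@H[:3,:3].T+H[:3,3])@R.T+o['tcp_pos']
m=(f['color'].max(2)<60)&(X[...,2]>.115)&(X[...,2]<.165)&(f['z_map']>0)
n,l,st,ce=cv2.connectedComponentsWithStats(m.astype(np.uint8))
for i in range(1,n):
    if st[i,4]>40:
        q=X[l==i];print(st[i],q.mean(0),q.min(0),q.max(0))
E
```

```text
t 3.0 p [0.5742 0.3878 0.3822] F [-1.  -0.7  0.2] w -0.0 yaw -89.48 z [-0.004  0.003 -1.   ] q [-0.43  0.55 -0.37  1.51  0.21  1.12 -2.41]
to go tool m [ 0.0103 -0.0019  0.0471] units [ 0.086 -0.016  0.393]
[ 274  194   42   41 1542] [0.57718458 0.37857071 0.13828016] [0.55725454 0.36286344 0.12866801] [0.59444305 0.39436009 0.14561245]
```

View pics/w1.png

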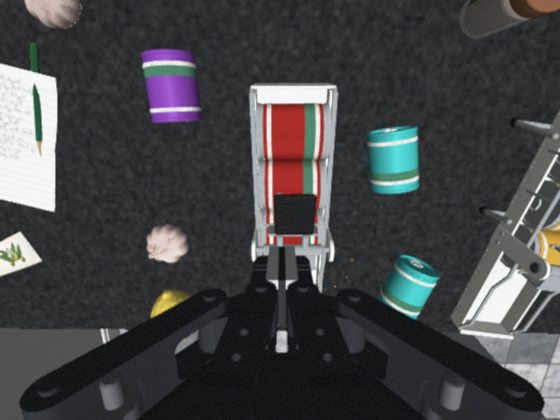

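The wrist view shows the pad at (294,214) px. It measures (0.577, 0.3785, 0.138), which agrees with the top view and the stated 138 mm. Next I'll move to just above the pad.

apply_moves(
  dp=[
    [0.08,-0.02,0.15],
    [0,0,0.15],
    [0,0,0.12],
    [0,0,0],
  ],
  twist=[
    [0,0,0],
    [0,0,0],
    [0,0,0],
    [0,0,0],
  ],
  jaw=[255,255,255,255],
)

```text
clock: 3.45
tcp_pos: [0.5772, 0.3726, 0.3312]
orientation: [2.222, -2.219, -0.005]
contact_force: [0.1, -0.1, 0.8]
grip_width: 0.0001
```

```bash
python3 st.py .580 .378 .315
python3 - <<'E'
from bench import r
import cv2
f=r.grab_frame('scene');cv2.imwrite('pics/s2.png',cv2.resize(f['color'][130:270,180:330],None,fx=4,fy=4,interpolation=2)[:,:,::-1])
E
```

```text
t 3.45 p [0.5772 0.3726 0.3312] F [ 0.1 -0.1  0.8] w 0.0 yaw -89.92 z [-0.004  0.001 -1.   ] q [-0.42  0.59 -0.36  1.57  0.23  1.03 -2.41]
to go tool m [-0.0054 -0.0028  0.0162] units [-0.045 -0.024  0.135]
```

View pics/s2.png

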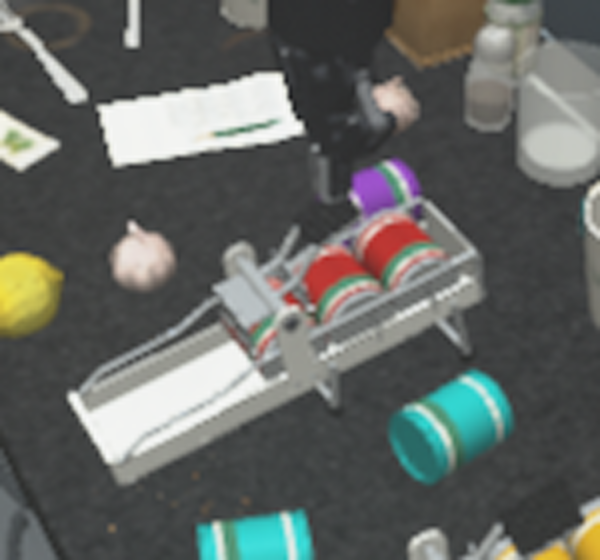

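apply_moves(
  dp=[
    [-0.045,-0.02,0],
    [0,0,0.06],
    [0,0,0.06],
    [0,0,0.04],
  ],
  twist=[
    [0,0,0],
    [0,0,0],
    [0,0,0],
    [0,0,0],
  ],
  jaw=[255,255,255,255],
)

```text
clock: 3.9
tcp_pos: [0.5813, 0.3793, 0.316]
orientation: [-2.217, 2.217, 0.003]
contact_force: [1.3, -1.1, 3.7]
grip_width: 0.0003
```

```bash
python3 st.py .590 .378 .280
```

```text
t 3.9 p [0.5813 0.3793 0.316 ] F [ 1.3 -1.1  3.7] w 0.0 yaw -89.98 z [ 0.003  0.006 -1.   ] q [-0.43  0.62 -0.35  1.56  0.24  1.   -2.42]
to go tool m [ 0.0015 -0.0086  0.036 ] units [ 0.013 -0.072  0.3  ]
```

apply_moves(
  dp=[
    [0.01,-0.015,0.07],
    [0,-0.015,0.07],
    [0,-0.015,0.07],
    [0,-0.015,0.06],
  ],
  twist=[
    [0,0,0],
    [0,0,0],
    [0,0,0],
    [0,0,0],
  ],
  jaw=[255,255,255,255],
)

```text
clock: 4.3
tcp_pos: [0.5918, 0.3787, 0.2849]
orientation: [-2.21, 2.212, -0.002]
contact_force: [-2.0, -1.0, 5.7]
grip_width: 0.0001
```

```bash
python3 st.py .590 .378 .280
```

```text
t 4.3 p [0.5918 0.3787 0.2849] F [-2.  -1.   5.7] w 0.0 yaw -90.04 z [ 0.012  0.01  -1.   ] q [-0.43  0.66 -0.34  1.57  0.26  0.95 -2.42]
to go tool m [0.0008 0.0018 0.0049] units [0.006 0.015 0.041]
```

apply_moves(
  dp=[
    [0,0,0.05],
    [0,0,0.05],
  ],
  twist=[
    [0,0,0],
    [0,0,0],
  ],
  jaw=[255,255],
)

```text
clock: 4.5
tcp_pos: [0.5931, 0.3792, 0.2777]
orientation: [-2.207, 2.212, -0.004]
contact_force: [-20.3, -15.3, 62.4]
grip_width: -0.0001
```

```bash
python3 st.py .590 .378 .280
```

```text
t 4.5 p [0.5931 0.3792 0.2777] F [-20.3 -15.3  62.4] w -0.0 yaw -90.14 z [ 0.014  0.01  -1.   ] q [-0.43  0.67 -0.34  1.57  0.26  0.93 -2.43]
to go tool m [ 0.0012  0.0031 -0.0024] units [ 0.01   0.026 -0.02 ]
```

On the stop with 62 N, so I'll ease off slightly and hold while the tin rolls.

apply_moves(
  dp=[
    [0,0,-0.02],
    [0,0,0],
    [0,0,0],
    [0,0,0],
    [0,0,0],
  ],
  twist=[
    [0,0,0],
    [0,0,0],
    [0,0,0],
    [0,0,0],
    [0,0,0],
  ],
  jaw=[255,255,255,255,255],
)

```text
clock: 5.0
tcp_pos: [0.5929, 0.3794, 0.2841]
orientation: [-2.206, 2.213, -0.005]
contact_force: [-0.6, -0.1, 5.9]
grip_width: -0.0001
```

```bash
python3 st.py .590 .378 .280
python3 - <<'E'
from bench import r
import cv2
f=r.grab_frame('scene');cv2.imwrite('pics/s3.png',cv2.resize(f['color'][130:270,180:330],None,fx=4,fy=4,interpolation=2)[:,:,::-1])
E
```

```text
t 5.0 p [0.5929 0.3794 0.2841] F [-0.6 -0.1  5.9] w -0.0 yaw -90.18 z [ 0.014  0.01  -1.   ] q [-0.43  0.66 -0.34  1.56  0.26  0.94 -2.43]
to go tool m [0.0014 0.0029 0.004 ] units [0.012 0.024 0.034]
```

View pics/s3.png

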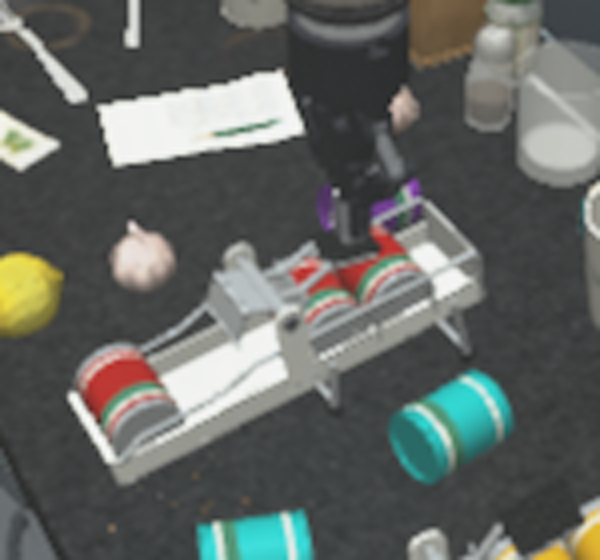

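The tin is at the far end of the tray, centred near (127,400) in the crop, and the gate is clear. Now I'll release fully and wait.

apply_moves(
  dp=[
    [0,0.02,-0.08],
    [0,0.02,-0.1],
    [0,0.02,-0.1],
    [0,0,-0.1],
    [0,0,-0.08],
    [0,0,0],
    [0,0,0],
    [0,0,0],
    [0,0,0],
    [0,0,0],
    [0,0,0],
    [0,0,0],
    [0,0,0],
    [0,0,0],
    [0,0,0],
    [0,0,0],
    [0,0,0],
    [0,0,0],
    [0,0,0],
    [0,0,0],
  ],
  twist=[
    [0,0,0],
    [0,0,0],
    [0,0,0],
    [0,0,0],
    [0,0,0],
    [-0.006,-0.004,0],
    [0,0,0],
    [0,0,0],
    [0,0,0],
    [0,0,0],
    [0,0,0],
    [0,0,0],
    [0,0,0],
    [0,0,0],
    [0,0,0],
    [0,0,0],
    [0,0,0],
    [0,0,0],
    [0,0,0],
    [0,0,0],
  ],
  jaw=[255,255,255,255,255,255,255,255,255,255,255,255,255,255,255,255,255,255,255,255],
)

```text
clock: 7.05
tcp_pos: [0.5833, 0.3781, 0.3399]
orientation: [-2.213, 2.219, 0.023]
contact_force: [0.0, -0.0, -0.4]
grip_width: -0.0001
```

apply_moves(
  dp=[
    [0,0,0],
    [0,0,0],
    [0,0,0],
    [0,0,0],
    [0,0,0],
  ],
  twist=[
    [0,0,0],
    [0,0,0],
    [0,0,0],
    [0,0,0],
    [0,0,0],
  ],
  jaw=[255,255,255,255,255],
)

```text
clock: 7.55
tcp_pos: [0.5833, 0.3781, 0.3399]
orientation: [-2.213, 2.219, 0.023]
contact_force: [-0.3, 0.1, -0.3]
grip_width: -0.0
```

```bash
python3 st.py .578 .378 .320
python3 - <<'E'
from bench import r
import cv2
f=r.grab_frame('scene');cv2.imwrite('pics/s4.png',cv2.resize(f['color'][130:270,180:330],None,fx=4,fy=4,interpolation=2)[:,:,::-1])
E
```

```text
t 7.55 p [0.5833 0.3781 0.3399] F [-0.3  0.1 -0.3] w -0.0 yaw -90.17 z [-0.005  0.016 -1.   ] q [-0.42  0.59 -0.36  1.54  0.21  1.04 -2.4 ]
to go tool m [0.0005 0.0052 0.0199] units [0.004 0.043 0.166]
```

View pics/s4.png

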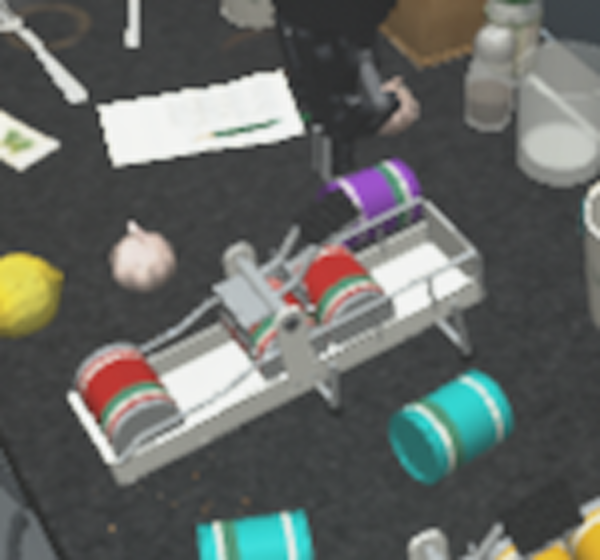

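Lever up, gate shut, tin 2 at the gate and tin 3 behind it, all still. Second press, same path.

apply_moves(
  dp=[
    [0,0.02,0],
    [0,0.01,0.06],
    [0,0,0.07],
    [0,0,0.06],
    [0,-0.005,0.06],
    [0,-0.015,0.07],
  ],
  twist=[
    [0.002,0.008,0],
    [0,0,0],
    [0,0,0],
    [0,0,0],
    [0,0,0],
    [0,0,0],
  ],
  jaw=[255,255,255,255,255,255],
)

```text
clock: 8.2
tcp_pos: [0.583, 0.3786, 0.301]
orientation: [-2.216, 2.222, -0.005]
contact_force: [3.3, 0.2, 6.4]
grip_width: -0.0001
```

```bash
python3 st.py .592 .378 .282
```

```text
t 8.2 p [0.583  0.3786 0.301 ] F [3.3 0.2 6.4] w -0.0 yaw -90.16 z [ 0.005  0.    -1.   ] q [-0.43  0.63 -0.35  1.57  0.25  0.98 -2.43]
to go tool m [ 0.0006 -0.0089  0.019 ] units [ 0.005 -0.074  0.158]
```

apply_moves(
  dp=[
    [0,-0.03,0.07],
    [0,-0.025,0.06],
    [0,-0.01,0.03],
    [0,0,0.02],
    [0,0,0.02],
  ],
  twist=[
    [0,0,0],
    [0,0,0],
    [0,0,0],
    [0,0,0],
    [0,0,0],
  ],
  jaw=[255,255,255,255,255],
)

```text
clock: 8.7
tcp_pos: [0.5913, 0.3792, 0.2797]
orientation: [-2.216, 2.225, -0.004]
contact_force: [-7.8, -7.7, 25.6]
grip_width: -0.0001
```

```bash
python3 st.py .592 .378 .280
```

```text
t 8.7 p [0.5913 0.3792 0.2797] F [-7.8 -7.7 25.6] w -0.0 yaw -90.23 z [ 0.002 -0.001 -1.   ] q [-0.43  0.67 -0.34  1.56  0.26  0.95 -2.43]
to go tool m [ 0.0012 -0.0007 -0.0003] units [ 0.01  -0.006 -0.002]
```

On the stop at 26 N. I'll hold and check the tin.

apply_moves(
  dp=[
    [0,0,0],
    [0,0,0],
    [0,0,0],
    [0,0,0],
    [0,0,0],
  ],
  twist=[
    [0,0,0],
    [0,0,0],
    [0,0,0],
    [0,0,0],
    [0,0,0],
  ],
  jaw=[255,255,255,255,255],
)

```text
clock: 9.2
tcp_pos: [0.5911, 0.3792, 0.282]
orientation: [2.216, -2.226, 0.003]
contact_force: [-1.3, -0.7, 7.3]
grip_width: -0.0002
```

```bash
python3 st.py .592 .378 .280
python3 - <<'E'
from bench import r
import cv2
f=r.grab_frame('scene');cv2.imwrite('pics/s5.png',cv2.resize(f['color'][130:270,180:330],None,fx=4,fy=4,interpolation=2)[:,:,::-1])
E
```

```text
t 9.2 p [0.5911 0.3792 0.282 ] F [-1.3 -0.7  7.3] w -0.0 yaw -90.26 z [ 0.001 -0.002 -1.   ] q [-0.43  0.66 -0.34  1.56  0.26  0.96 -2.43]
to go tool m [ 0.0012 -0.0009  0.002 ] units [ 0.01  -0.007  0.017]
```

View pics/s5.png

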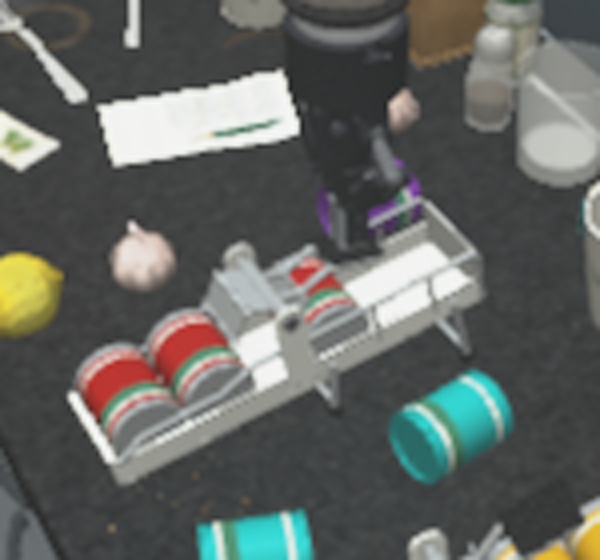

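Two tins are in the tray, at about (127,400) and (195,355). Releasing now.

apply_moves(
  dp=[
    [0,0.02,-0.08],
    [0,0.02,-0.1],
    [0,0.02,-0.1],
    [0,0,-0.1],
    [0,0,-0.15],
    [0,0,-0.2],
    [0,0,-0.2],
    [0,0,0],
    [0,0,0],
    [0,0,0],
    [0,0,0],
    [0,0,0],
    [0,0,0],
    [0,0,0],
    [0,0,0],
    [0,0,0],
    [0,0,0],
    [0,0,0],
    [0,0,0],
    [0,0,0],
  ],
  twist=[
    [0,0,0],
    [0,0,0],
    [0,0,0],
    [0,0,0],
    [0,0,0],
    [0,0,0],
    [0,0,0],
    [0,0,0],
    [0,0,0],
    [0,0,0],
    [0,0,0],
    [0,0,0],
    [0,0,0],
    [0,0,0],
    [0,0,0],
    [0,0,0],
    [0,0,0],
    [0,0,0],
    [0,0,0],
    [0,0,0],
  ],
  jaw=[255,255,255,255,255,255,255,255,255,255,255,255,255,255,255,255,255,255,255,255],
)

```text
clock: 11.25
tcp_pos: [0.583, 0.3778, 0.3962]
orientation: [2.211, -2.221, 0.003]
contact_force: [0.2, 0.5, -0.4]
grip_width: -0.0002
```

apply_moves(
  dp=[
    [0,0,0],
    [0,0,0],
    [0,0,0],
    [0,0,0],
    [0,0,0],
    [0,0,0],
  ],
  twist=[
    [0,0,0],
    [0,0,0],
    [0,0,0],
    [0,0,0],
    [0,0,0],
    [0,0,0],
  ],
  jaw=[255,255,255,255,255,255],
)

```text
clock: 11.85
tcp_pos: [0.5829, 0.3779, 0.3963]
orientation: [2.211, -2.221, 0.003]
contact_force: [-0.7, -0.7, -0.0]
grip_width: 0.0003
```

```bash
python3 st.py .592 .378 .280
python3 - <<'E'
from bench import r
import cv2
f=r.grab_frame('scene');cv2.imwrite('pics/s6.png',cv2.resize(f['color'][130:330,160:380],None,fx=3,fy=3,interpolation=2)[:,:,::-1])
E
```

```text
t 11.85 p [0.5829 0.3779 0.3963] F [-0.7 -0.7 -0. ] w 0.0 yaw -90.26 z [-0.004 -0.007 -1.   ] q [-0.42  0.55 -0.36  1.49  0.21  1.15 -2.4 ]
to go tool m [-0.001  -0.0096  0.1163] units [-0.008 -0.08   0.969]
```

View pics/s6.png

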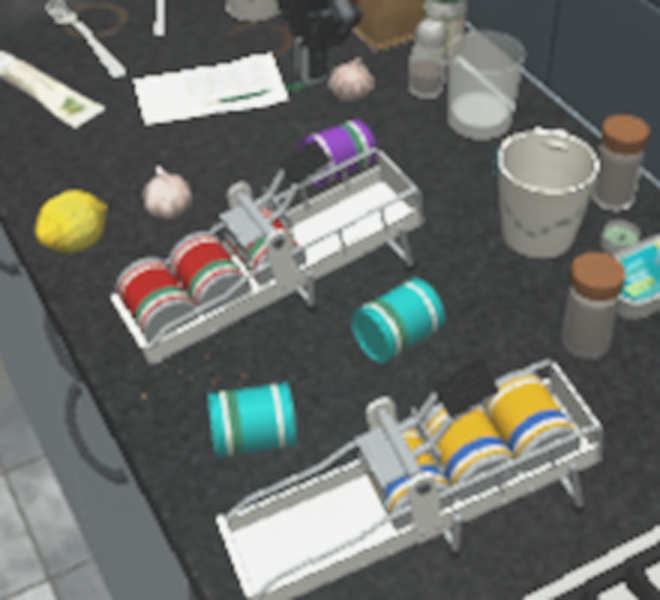

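Two red tins lie in the tray, at about (155,295) and (208,265) in the crop. The third waits at the shut gate near (265,245), the lever is up and the yellow rack is untouched.

```bash
python3 -c "
from bench import r
print(r.hand_in())"
```

```text
the job is handed in; nothing more can be done
None
```

I pressed the red dispenser's pad to its stop twice with the closed fingertips. After the first press I let the lever come fully up and waited about 2 s; the picture then showed the second tin resting at the gate. I handed the job in at about 12 s.

The last picture shows two red tins lying in the tray and the third behind the closed gate with the lever up. The yellow dispenser and the things around it look unmoved; I judged this by eye. The fingertips are well clear, with the force reading near zero.

- **Force on the first press:** it overshot the stop and the wrist force briefly reached about 67 N, through the fingertips on the pad. That is under the 120 N wrist limit, and the arm and gripper body should have been clear of everything. I eased off at once, and the second press read about 28 N.
- **Pad position:** the top and wrist cameras agreed on the pad's position to about 1 mm.

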